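# Pin the jar rack to the screw carousel and hold the square jar at the front

### The job

The jar rack has been put back on the screw carousel, but one of its two knobbed lock pins still stands in the wooden bit stand: push that pin fully home through the empty holes in the rack and the turntable under it. Then turn the carousel until the one square jar stands squarely at the front, over the middle of the catch tray, and hold the carousel still there: finish while the gripper is still holding it, without letting go. Leave the loose fan, battery, screwdriver and parts dish where they lie.

Things in the scene. Friction and masses are not known exactly. Their poses are not given: they have to be found in the camera images.
- carousel_base: fixed grey round base (156 mm across, 10 mm high) of the screw carousel, standing on the bench; origin under its centre on the bench, on the carousel's vertical turning axis. Its -x axis is the carousel's front: there an open aluminium catch tray (90 mm long, 104 mm wide, 13 mm high) reaches from 76 to 166 mm from the axis, under the turning parts and out in front of them.
- carousel: the turning part: aluminium turntable (32 to 42 mm above the bench) and on it the grey jar rack (42 to 50 mm), discs of 90 mm radius with two 36 mm wide ears out to 118 mm. Origin on the turning axis at bench height, z up; the square jar lies on -x, the empty ear on +y, the ear already pinned (same pin, fixed) on -y. Turns endlessly either way, 0.04 N m of friction, stays where left.
- square_jar (a point): middle of the lid top of the one square jar (lid 40 x 40 mm, sides parallel to the carousel's x and y; a 15 mm high sample screw stands on it), 106 mm above the bench, 66 mm from the axis. Five round jars (lids 42 mm across, 12 mm high) of the same height share its circle, one every 60 degrees, all snapped fast into the rack.
- pin_hole (a point): centre of the mouth of the empty hole in the upper (rack) ear, 50 mm above the bench and 98 mm from the turning axis; a round 12 mm hole, straight down 18 mm through both ears (8 mm rack, 10 mm turntable), open below. Nearest jars stand 30 mm clear of its axis, 56 mm high above the ear.
- centre_knob (a point): middle of the top of the black round hand knob (34 mm across, 24 mm high, top 120 mm above the bench) on the turning axis, 28 mm clear of the round lids; fixed to the turning part. The carousel may be turned and held by this knob, a jar lid or a lock-pin knob.
- bit_stand: fixed wooden bit stand, 94 x 56 x 40 mm (x, y, z), origin under its centre; the pin's hole (12 mm wide, 34 mm deep) is 17 mm from the centre towards -x; a row of bits stands 9 to 11 mm above its top 34 mm from the centre towards +x. It stands to the left or to the right of the carousel.
- lock_pin: the loose lock pin (45 g), upright in the bit stand at the start: steel shank 10 mm across and 30 mm long with a tapered tip, a steel collar 20 mm across and 3 mm high, then a black round knob 18 mm across and 33 mm high (total 66 mm). Origin at the middle of the tip, z up the pin.
- pin_shoulder (a point): on the pin's axis, at the underside of its collar (30 mm above the tip); it rests on the bit stand's top (40 mm above the bench) at the start, and on the rack's ear when the pin is fully home.
- blower_fan: loose black laptop fan, 72 x 76 x 9 mm with a copper stub, lying on the other side of the carousel; origin under its centre. Leave alone.
- battery_pack: loose flat black battery, 78 x 202 x 7 mm, beyond the carousel; origin under its centre. Leave alone.
- screwdriver: loose black screwdriver, 160 mm long, 26 mm thick, lying along its x axis; origin under its middle. Leave alone.
- parts_dish: loose round steel dish, 90 mm across, 22 mm high; origin under its centre. Leave alone.
Mind the look-alikes: they are no part of the job. Leave any blue or orange look-alike of the lock_pin alone.

How it is judged:
By the outcome, as a careful person would: the job done as asked, in the order asked, and still so for the second after the job is handed in, while the arm keeps its last pose, push and grip.
It also fails if it takes over 64 s, if anything falls off the work surface, if the arm or the gripper's body presses on something with over 40 N, if the wrist force passes 120 N, or if a joint passes its speed limit or range.

### The arm

A 7-joint arm with a two-finger parallel gripper is mounted at the origin on the work surface. World frame = base frame: x ahead of the robot, y to its left, z up, the work surface at z = 0. Lengths are in m, angles in rad, forces in N, time in s.
With the tool pointing down it reaches from about 0.4 to 0.85 m from the base axis. Payload 4.4 kg.
Tool frame: the origin (TCP) lies at the very end of the fingers, on their centre line; the grasp point (between the pads) lies 19 mm behind it; z points along the fingers, y is the line along which they close (so a half turn about z gives the same grasp; the last joint's range is limited). The gripper opens to 94 mm and grips with 3 to 60 N. Pads are 16 mm wide; open, the fingers measure 119 mm over their backs; the gripper's body (75 mm by 177 mm) begins 78 mm behind the grasp point.
Start: joints at [1.056, 0.628, 0.038, 1.517, -0.027, 0.996, -0.02], TCP at [0.282, -0.586, 0.205] pointing down, gripper open.
Joint ranges: [-3.06, 3.06], [-0.37, 2.12], [-1.25, 1.32], [0.18, 2.47], [-1.1, 4.24], [0.23, 1.98], [-2.94, 2.94]. Speed limits (rad/s): [2.57, 2.57, 3.14, 3.14, 3.14, 3.14, 3.14].

### API

Orientations are given as a 3x3 rotation matrix whose columns are the frame's x, y, z axes.
In Python, from bench import bot gives the robot as it stands. The module is installed in compiled form; this text tells all that it offers.
- The arm moves only by the tool arm_command, never from a script. Its argument "commands" is a list that holds one entry, the list of rows, each a list of 7 numbers: the shift along the tool's x, y, z in mm, then the turn, a rotation vector about the tool's x, y, z in rad, then the closure, from 0 (fully open) to 1 (shut). In form: [[[tx, ty, tz, wx, wy, wz, fingers], ...]]. A call has 1 to 10 rows; each row shifts and turns the commanded pose from where the row before left it, along the tool's axes as they then stand; what a row does not reach is not made up. A row lasts 1/8 s, in which the tool goes at most 62.5 mm and 10.7 degrees, less where a joint would pass 70% of its speed; a pose out of reach is approached as far as the arm can. A call is refused whole if a number of a shift passes 62.5 or a number of a turn 0.188, either way. A call with a gripper value outside its range is refused whole. The fingers move at their own pace and stop on an object; "newtons" is the grip in N (left out, the last holds). Time passes only in rows, so rows that do not move let the fingers close. It gives the time, the measured TCP pose, the force, the opening and the grip force at its end, in the units of the state.
- bot.get_state(): the state, without advancing time (a new reading comes with each control period).
- bot.camera(name): name is "scene" or "side" or "wrist"; returns a dict with "color" (400x640x3 uint8, red, green, blue), "fov_y" (degrees; the focal length in pixels is half the picture's height over the tangent of half this angle, whatever the lens; pixels are square), "cx", "cy" (the principal point, pixels), "k1" (the pictures are not rectified: a ray, as slopes to the right and down, at radius r is drawn at 1 + k1 r^2 times it, then the intrinsics apply), "R" (3x3) and "t" (3): a world point X has camera coordinates R X + t. Camera axes: x right, y down, z forward; pixel columns grow to the right and rows downward; lengths in m; the calibration is good to about 2 mm. A picture is of the moment at which its call begins. There is no depth.
- bot.hand_in(): hands the job in; it is judged then, once.
The state is a dict: "time_s": time; "joint_positions": joint angles; "qd": joint speeds; "joint_torque": joint torques, N m; "tcp_pos": TCP position; "eef_rot": TCP orientation; "contact_force": force on the tool from outside, world axes, zero at the start; "wrist_torque": the same for the moment, N m; "finger_gap": opening from 0.0 (shut) to 1.0 (fully open); "grip_force": force on a finger pad.
Only numpy, scipy, OpenCV 4.12 (cv2) and the standard library are available. Lean on these libraries where they do the work, as an engineer would, in place of code of your own. Each camera call takes 0.05 s, during which the arm holds its last target. There are 200 camera calls.

## Working session

There is one attempt and no reset: what is moved stays moved. The work goes in short steps, Python scripts to look and compute and a tool call to move; the robot and the scene stay as the last step left them, time stands still between calls to the robot, and variables do not carry over. Pictures are saved under pics/ and viewed, at most 10 in all, crops included, and the job is handed in when it is done.

Besides the shell and the picture viewer there is one more tool, called after "Request:" in YAML: its name, and indented under it one key for each argument. arm_command: Moves the arm, as the interface text tells. Its arguments: {"type":"object","properties":{"commands":{"type":"array"},"newtons":{"type":"number"}},"required":["commands"]}

```bash
mkdir -p pics
cat > h.py <<'E'
import numpy as np, cv2, json
from bench import bot
def snap(name,tag):
    c=bot.camera(name); cv2.imwrite(f'pics/{tag}.png',c['color'][:,:,::-1])
    np.save(f'pics/{tag}.npy',{k:v for k,v in c.items() if k!='color'},allow_pickle=True); return c
def cal(tag): return np.load(f'pics/{tag}.npy',allow_pickle=True).item()
def ray(tag,u,v):
    c=cal(tag); f=200/np.tan(np.radians(c['fov_y'])/2)
    d=np.array([(u-c['cx'])/f,(v-c['cy'])/f]); s=d.copy()
    for _ in range(30): s=d/(1+c['k1']*(s@s))
    R=np.array(c['R']);t=np.array(c['t']); w=R.T@np.array([s[0],s[1],1]); return -R.T@t, w/np.linalg.norm(w)
def atz(tag,u,v,z):
    o,w=ray(tag,u,v); return o+w*(z-o[2])/w[2]
def tri(*obs):
    A=np.zeros((3,3));b=np.zeros(3);L=[ray(*o) for o in obs]
    for o,w in L:
        P=np.eye(3)-np.outer(w,w);A+=P;b+=P@o
    X=np.linalg.solve(A,b); return X,[1e3*np.linalg.norm((np.eye(3)-np.outer(w,w))@(X-o)) for o,w in L]
def proj(tag,X):
    c=cal(tag); f=200/np.tan(np.radians(c['fov_y'])/2); p=np.array(c['R'])@np.array(X)+np.array(c['t']); s=p[:2]/p[2]; s=s*(1+c['k1']*(s@s)); return s*f+[c['cx'],c['cy']]
E
python3 - <<'E'
from h import *
for n in ['scene','side','wrist']:
    c=snap(n,n+'0'); print(n,c['fov_y'],c['cx'],c['cy'],c['k1'],(-np.array(c['R']).T@np.array(c['t'])).round(3))
s=bot.get_state(); print(s['tcp_pos'],s['eef_rot'],s['contact_force'])
E
```

```text
scene 56.53488436159829 314.04433516079416 202.35790896627978 -0.06020883596335363 [ 1.264 -0.349  0.743]
side 46.9761644656785 317.77432026492244 195.51564083710838 -0.06850259827367076 [ 0.518 -0.736  0.772]
wrist 58.82658836810746 320.04169188373794 200.38665497313 -0.06956967443253465 [ 0.352 -0.55   0.385]
[ 0.28182296 -0.5851862   0.204779  ] [[ 9.00975533e-01  4.33869411e-01 -6.49610260e-04]
 [ 4.33869896e-01 -9.00974657e-01  1.25753192e-03]
 [-3.96777493e-05 -1.41485182e-03 -9.99998998e-01]] [0.35625214 0.59780933 0.17300663]
```

View pics/scene0.png

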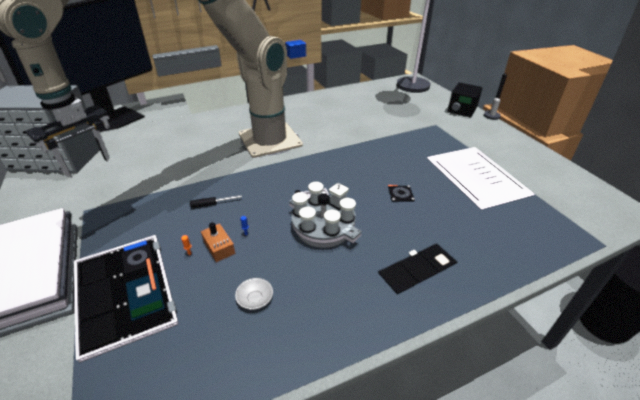

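View pics/side0.png

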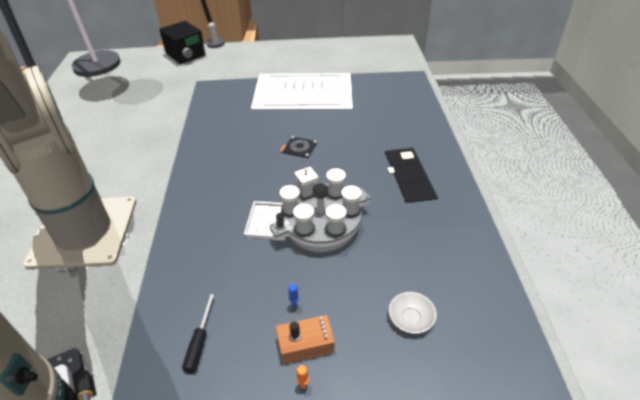

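Run:
```python
import cv2,numpy as np
a=cv2.imread('pics/scene0.png');b=cv2.imread('pics/side0.png')
r=lambda i,x,y,w,h,s:cv2.resize(i[y:y+h,x:x+w],None,fx=s,fy=s,interpolation=cv2.INTER_CUBIC)
# scene x170-370,y170-270 x4 ; side x230-390,y150-300... 
cv2.imwrite('pics/cA.png',r(a,170,170,200,100,4))
cv2.imwrite('pics/cB.png',np.hstack([r(b,235,160,150,100,4)[:, :], np.zeros((400,1,3),np.uint8)]))
top=r(b,235,160,150,95,4); bot=r(b,260,275,150,55*2-5,4)[:, :]
cv2.imwrite('pics/cB.png',np.vstack([top[:, :],r(b,260,310,150,50,4)]))
```

```text
(no output)
```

View pics/cA.png

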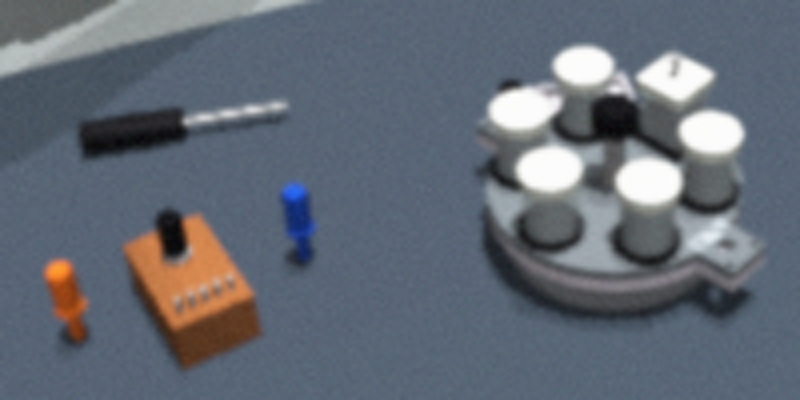

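View pics/cB.png

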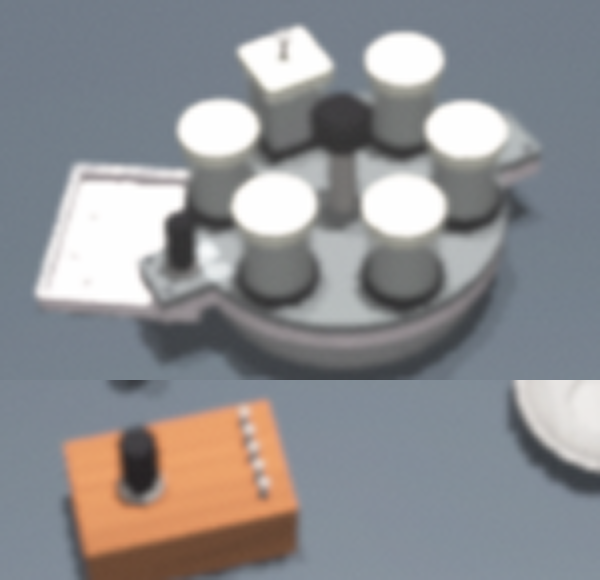

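```bash
cat > m.py <<'E'
from h import *
A=lambda x,y:('scene0',170+(x+.5)/4-.5,170+(y+.5)/4-.5)
B=lambda x,y:('side0',235+(x+.5)/4-.5,160+(y+.5)/4-.5)
C=lambda x,y:('side0',260+(x+.5)/4-.5,310+(y-380+.5)/4-.5)
P={'pintop':(A(169,216),C(139,434)),'collar':(A(177,254),C(140,487)),'knob':(A(616,104),B(342,108)),'sq':(A(676,77),B(286,60)),
'pinned':(A(510,85),B(180,216)),'l1':(A(711,134),B(404,58)),'l2':(A(648,184),B(466,131)),'l3':(A(549,170),B(404,203)),'l4':(A(519,112),B(274,203)),'l5':(A(582,62),B(219,130))}
R={}
for k,o in P.items():
    X,e=tri(*o); R[k]=X; print(k,X.round(4),np.round(e,1))
lids=np.array([R[k] for k in ['sq','l1','l2','l3','l4','l5']]); c=lids.mean(0); print('axis',c.round(4))
d=lids-c; print(np.hypot(d[:,0],d[:,1]).round(4)); a=np.degrees(np.arctan2(d[:,1],d[:,0])); print(a.round(1)); print(((a-a[0]+180+np.array([0,60,120,180,240,300]))%360-180).round(1))
print('hole@50',atz(*A(728,244),.05).round(4))
for n,x in [('tl',(66,444)),('tr',(266,402)),('br',(298,508)),('bl',(84,553))]: print(n,atz(*C(*x),.04).round(4))
for n,x in [('b1',(244,410)),('b5',(264,492))]: print(n,atz(*C(*x),.05).round(4))
for n,x in [('tray1',(75,166)),('tray2',(38,302))]: print(n,atz(*B(*x),.013).round(4))
E
python3 m.py
```

```text
pintop [ 0.4897 -0.3151  0.0762] [1.3 1.3]
collar [ 0.4874 -0.3172  0.0381] [0.2 0.2]
knob [ 0.552  -0.0179  0.1187] [0.5 0.5]
sq [0.524  0.0415 0.1032] [0.3 0.3]
pinned [ 0.4645 -0.0613  0.0875] [1. 1.]
l1 [0.5898 0.0357 0.1039] [1.4 1.4]
l2 [ 0.6177 -0.0248  0.1031] [1.1 1.1]
l3 [ 0.5802 -0.0784  0.1049] [1.6 1.6]
l4 [ 0.5142 -0.073   0.1039] [2. 2.]
l5 [ 0.4859 -0.0148  0.1064] [0.8 0.8]
axis [ 0.552  -0.019   0.1042]
[0.0666 0.0665 0.066  0.0658 0.0659 0.0662]
[ 114.8   55.3   -5.   -64.6 -124.9  176.4]
[0.  0.5 0.2 0.6 0.3 1.6]
hole@50 [0.6418 0.0237 0.05  ]
tl [ 0.4548 -0.2948  0.04  ]
tr [ 0.5459 -0.2791  0.04  ]
br [ 0.5561 -0.3332  0.04  ]
bl [ 0.4629 -0.3484  0.04  ]
b1 [ 0.5354 -0.2888  0.05  ]
b5 [ 0.5415 -0.3301  0.05  ]
tray1 [0.3956 0.06   0.013 ]
tray2 [ 0.3798 -0.0475  0.013 ]
```

Three pins in view: black in the stand (scene 212,224 / side 295,325), orange (186,244) and blue (244,224), both free-standing. The black one in the wooden stand's -x hole is the lock pin; the other two are look-alikes. The square jar (scene 339,189) lies at 115°, the empty ear (scene 352,231) at 25°, and the tray front at about 171.5°. Heights and radii agree with the text.

Request:
arm_command:
  commands:
    - [[30.2, -15.2, 0, 0, 0, 0, 0.57], [30.2, -15.2, 0, 0, 0, 0, 0.57], [30.2, -15.2, 0, 0, 0, 0, 0.57], [30.2, -15.2, 0, 0, 0, 0, 0.57], [30.2, -15.2, 0, 0, 0, 0, 0.57], [30.2, -15.2, 0, 0, 0, 0, 0.57], [30.2, -15.2, 0, 0, 0, 0, 0.57], [30.2, -15.2, 0, 0, 0, 0, 0.57], [30.2, -15.2, 0, 0, 0, 0, 0.57], [30.2, -15.2, 0, 0, 0, 0, 0.57]]
  newtons: 30

```text
time_s: 1.4
tcp_pos: [0.4886, -0.3166, 0.2053]
eef_rot: [[0.901, 0.434, -0.0], [0.434, -0.901, 0.0], [-0.0, -0.0, -1.0]]
contact_force: [0.6, -1.1, -0.7]
finger_gap: 0.425
grip_force: 0.0
```

Run:
```python
from h import *
s=bot.get_state(); print(s['time_s'],s['tcp_pos'].round(4) if hasattr(s['tcp_pos'],'round') else s['tcp_pos'],s['finger_gap'],np.round(s['eef_rot'],3).tolist())
snap('wrist','w1')
for k,X in {'top':[.488,-.3167,.076],'coll':[.488,-.3167,.0415]}.items(): print(k,proj('w1',X).round(1))
print('blue',tri(('scene0',244,217.5),('side0',293,287))[0].round(3),'orange',tri(('scene0',185,236.5),('side0',302.5,368.5))[0].round(3))
i=cv2.imread('pics/w1.png'); cv2.imwrite('pics/w1b.png',cv2.resize(i,(800,500),interpolation=cv2.INTER_CUBIC))
```

```text
1.4 [ 0.4886 -0.3166  0.2053] 0.42510265734792363 [[0.901, 0.434, -0.0], [0.434, -0.901, 0.0], [-0.0, -0.0, -1.0]]
top [321.1 192. ]
coll [321.  183.4]
blue [ 0.488 -0.229  0.063] orange [ 0.5   -0.391  0.066]
```

View pics/w1.png

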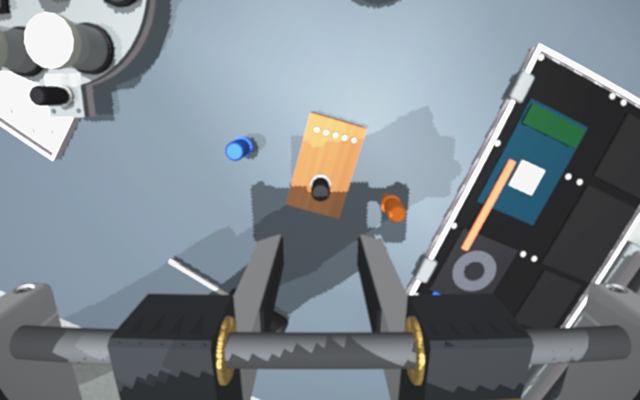

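The wrist view shows the pin knob at (320,189) and its collar at (319,184), within 2 px of prediction. Blue (238,149) and orange (393,207) are well clear of the fingers. Descending.

Request:
arm_command:
  commands:
    - [[0, 0, 25, 0, 0, 0, 0.57], [0, 0, 25, 0, 0, 0, 0.57], [0, 0, 25, 0, 0, 0, 0.57], [0, 0, 25, 0, 0, 0, 0.57], [0, 0, 25, 0, 0, 0, 0.57], [0, 0, 20, 0, 0, 0, 0.57], [0, 0, 14, 0, 0, 0, 0.57], [0, 0, 0, 0, 0, 0, 0.57]]

```text
time_s: 2.45
tcp_pos: [0.4875, -0.3174, 0.0456]
eef_rot: [[0.901, 0.434, -0.002], [0.434, -0.901, 0.001], [-0.001, -0.002, -1.0]]
contact_force: [-0.2, -0.1, -0.2]
finger_gap: 0.43
grip_force: 0.0
```

Request:
arm_command:
  commands:
    - [[0, 0, 0, 0, 0, 0, 1], [0, 0, 0, 0, 0, 0, 1], [0, 0, 0, 0, 0, 0, 1], [0, 0, 0, 0, 0, 0, 1], [0, 0, 0, 0, 0, 0, 1], [0, 0, 0, 0, 0, 0, 1]]

```text
time_s: 3.2
tcp_pos: [0.4886, -0.3179, 0.0472]
eef_rot: [[0.901, 0.434, 0.001], [0.434, -0.901, -0.0], [0.001, 0.001, -1.0]]
contact_force: [-0.0, 0.1, 6.1]
finger_gap: 0.185
grip_force: 30.0
```

Request:
arm_command:
  commands:
    - [[0, 0, -8, 0, 0, 0, 1], [0, 0, -15, 0, 0, 0, 1], [0, 0, -20, 0, 0, 0, 1], [0, 0, -25, 0, 0, 0, 1], [0, 0, -25, 0, 0, 0, 1], [0, 0, -25, 0, 0, 0, 1], [0, 0, -25, 0, 0, 0, 1], [0, 0, -12, 0, 0, 0, 1], [0, 0, 0, 0, 0, 0, 1], [0, 0, 0, 0, 0, 0, 1]]

```text
time_s: 4.45
tcp_pos: [0.4876, -0.3173, 0.2006]
eef_rot: [[0.901, 0.434, -0.001], [0.434, -0.901, 0.001], [-0.001, -0.001, -1.0]]
contact_force: [-0.6, -0.4, -0.4]
finger_gap: 0.185
grip_force: 30.0
```

Request:
arm_command:
  commands:
    - [[28.6, -24, 0, 0, 0, 0, 1], [28.6, -24, 0, 0, 0, 0, 1], [28.6, -24, 0, 0, 0, 0, 1], [28.6, -24, 0, 0, 0, 0, 1], [28.6, -24, 0, 0, 0, 0, 1], [28.6, -24, 0, 0, 0, 0, 1], [28.6, -24, 0, 0, 0, 0, 1], [28.6, -24, 0, 0, 0, 0, 1], [28.6, -24, 0, 0, 0, 0, 1], [28.6, -24, 0, 0, 0, 0, 1]]

```text
time_s: 5.7
tcp_pos: [0.6414, 0.0237, 0.2]
eef_rot: [[0.901, 0.434, -0.002], [0.434, -0.901, -0.0], [-0.002, -0.001, -1.0]]
contact_force: [-0.0, -0.2, 0.1]
finger_gap: 0.185
grip_force: 30.0
```

Request:
arm_command:
  commands:
    - [[0, 0, 0, 0, 0, 0, 1], [0, 0, 0, 0, 0, 0, 1]]

```text
time_s: 5.95
tcp_pos: [0.6409, 0.0215, 0.2004]
eef_rot: [[0.901, 0.433, -0.002], [0.433, -0.901, -0.001], [-0.003, 0.0, -1.0]]
contact_force: [0.6, -0.6, -0.8]
finger_gap: 0.183
grip_force: 30.0
```

Run:
```python
from h import *
s=bot.get_state(); print(s['time_s'],s['tcp_pos'],s['finger_gap'])
snap('wrist','w2');snap('scene','s2');snap('side','d2')
t=s['tcp_pos']
for k,X in {'hole':[.641,.0235,.05],'tip':[t[0],t[1],t[2]-.034]}.items(): print(k,[proj(g,X).round(1) for g in ('w2','s2','d2')])
r=lambda g,x,y,w,h,s:cv2.resize(cv2.imread(f'pics/{g}.png')[y:y+h,x:x+w],None,fx=s,fy=s,interpolation=cv2.INTER_CUBIC)
cv2.imwrite('pics/c2.png',np.vstack([r('w2',220,120,200,75,4),np.hstack([r('s2',310,180,100,70,4),r('d2',310,140,100,70,4)])]))
```

```text
5.95 [0.64089032 0.02154385 0.20038255] 0.18274068273753746
hole [array([319.4, 184.6]), array([351.4, 230.5]), array([358.4, 195. ])]
tip [array([321.7, 228. ]), array([353.3, 196.7]), array([360.8, 155.4])]
```

View pics/c2.png

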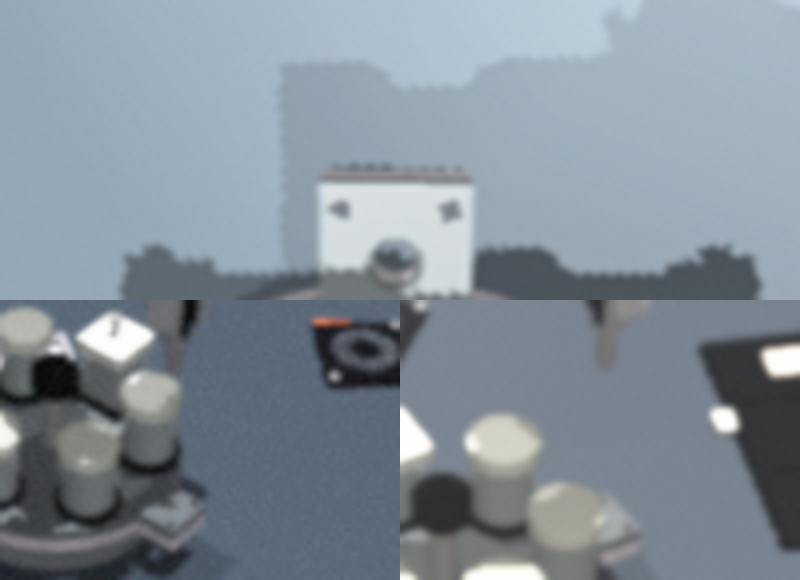

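Run:
```python
from h import *
P=[]
for i in range(12):
    bot.camera('side'); P.append(bot.get_state()['tcp_pos'])
P=np.array(P); print(P.mean(0).round(4),P.std(0).round(4))
print(tri(('scene0',353,198.7),('side0',361,157)))
print(tri(('w2',319.1,185.1),('scene0',351.6,230.6)), atz('w2',319.1,185.1,.05))
```

```text
[0.6417 0.0221 0.2016] [0.0001 0.0006 0.0001]
(array([0.64166182, 0.02106941, 0.16162454]), [np.float64(0.753867666410172), np.float64(0.7538676664101321)])
(array([0.6405877 , 0.02376302, 0.04925794]), [np.float64(0.46290871460598265), np.float64(0.46290871460588806)]) [0.64041754 0.02349815 0.05      ]
```

Request:
arm_command:
  commands:
    - [[-0.3, -1.8, 0, 0, 0, 0, 1], [0, 0, 15, 0, 0, 0, 1], [0, 0, 20, 0, 0, 0, 1], [0, 0, 20, 0, 0, 0, 1], [0, 0, 20, 0, 0, 0, 1], [0, 0, 15, 0, 0, 0, 1], [0, 0, 12, 0, 0, 0, 1], [0, 0, 0, 0, 0, 0, 1]]

```text
time_s: 7.7
tcp_pos: [0.64, 0.0241, 0.0984]
eef_rot: [[0.901, 0.434, -0.002], [0.434, -0.901, -0.0], [-0.002, -0.001, -1.0]]
contact_force: [0.2, 0.0, 0.1]
finger_gap: 0.19
grip_force: 30.0
```

Run:
```python
from h import *
P=[]
for i in range(6):
    bot.camera('side'); P.append(bot.get_state()['tcp_pos'])
P=np.array(P); print(P.mean(0).round(4),P.std(0).round(4))
snap('wrist','w3');snap('scene','s3')
t=P.mean(0)
for k,X in {'hole':[.6406,.0236,.05],'tip':[t[0],t[1],t[2]-.036]}.items(): print(k,[proj(g,X).round(1) for g in ('w3','s3')])
r=lambda g,x,y,w,h,s:cv2.resize(cv2.imread(f'pics/{g}.png')[y:y+h,x:x+w],None,fx=s,fy=s,interpolation=cv2.INTER_CUBIC)
cv2.imwrite('pics/c3.png',np.hstack([r('w3',270,120,100,100,4),r('s3',320,180,50,80,5)[:, :]]) if 0 else np.hstack([r('w3',270,120,100,100,4),r('s3',310,170,100,100,4)]))
```

```text
[0.6412 0.0242 0.1   ] [0.0002 0.     0.0004]
hole [array([322. , 221.1]), array([351.4, 230.4])]
tip [array([321.7, 227.1]), array([352. , 226.6])]
```

View pics/c3.png

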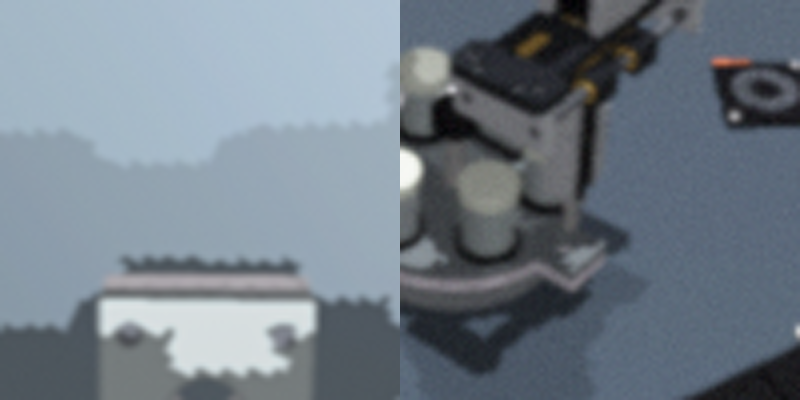

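Request:
arm_command:
  commands:
    - [[-0.5, 0, 6, 0, 0, 0, 1], [0, 0, 5, 0, 0, 0, 1], [0, 0, 4, 0, 0, 0, 1], [0, 0, 3, 0, 0, 0, 1], [0, 0, 3, 0, 0, 0, 1], [0, 0, 0, 0, 0, 0, 1]]

```text
time_s: 8.85
tcp_pos: [0.6401, 0.0239, 0.0782]
eef_rot: [[0.901, 0.434, -0.0], [0.434, -0.901, -0.0], [-0.0, -0.0, -1.0]]
contact_force: [-0.2, -0.8, -0.7]
finger_gap: 0.186
grip_force: 30.0
```

Request:
arm_command:
  commands:
    - [[0, 0, 4, 0, 0, 0, 1], [0, 0, 4, 0, 0, 0, 1], [0, 0, 4, 0, 0, 0, 1], [0, 0, 3, 0, 0, 0, 1], [0, 0, 2, 0, 0, 0, 1], [0, 0, 0, 0, 0, 0, 1]]

```text
time_s: 9.6
tcp_pos: [0.6402, 0.0239, 0.0613]
eef_rot: [[0.901, 0.434, -0.0], [0.434, -0.901, -0.0], [-0.0, -0.0, -1.0]]
contact_force: [0.2, -0.4, 0.2]
finger_gap: 0.186
grip_force: 30.0
```

Request:
arm_command:
  commands:
    - [[0, 0, 2, 0, 0, 0, 1], [0, 0, 2, 0, 0, 0, 1], [0, 0, 1, 0, 0, 0, 1], [0, 0, 0, 0, 0, 0, 1]]

```text
time_s: 10.1
tcp_pos: [0.6403, 0.0239, 0.0572]
eef_rot: [[0.901, 0.434, 0.0], [0.434, -0.901, -0.0], [0.0, 0.0, -1.0]]
contact_force: [-1.2, -0.1, 4.9]
finger_gap: 0.183
grip_force: 30.0
```

Request:
arm_command:
  commands:
    - [[0, 0, 1, 0, 0, 0, 1], [0, 0, 0, 0, 0, 0, 1]]

```text
time_s: 10.35
tcp_pos: [0.6406, 0.0236, 0.0571]
eef_rot: [[0.901, 0.434, 0.001], [0.434, -0.901, -0.0], [0.001, 0.001, -1.0]]
contact_force: [-3.8, -1.2, 10.8]
finger_gap: 0.186
grip_force: 30.0
```

Request:
arm_command:
  commands:
    - [[-0.12, -3.4, -0.7, 0, 0, -0.035, 1], [-0.24, -6.84, 0, 0, 0, -0.0698, 1], [-0.24, -6.84, 0, 0, 0, -0.0698, 1], [-0.24, -6.84, 0, 0, 0, -0.0698, 1], [-0.24, -6.84, 0, 0, 0, -0.0698, 1], [-0.24, -6.84, 0, 0, 0, -0.0698, 1], [-0.12, -3.4, 0, 0, 0, -0.035, 1], [0, 0, 0, 0, 0, 0, 1]]

```text
time_s: 11.35
tcp_pos: [0.6158, 0.0562, 0.0572]
eef_rot: [[0.646, 0.763, 0.001], [0.763, -0.646, 0.0], [0.001, 0.001, -1.0]]
contact_force: [-0.9, -0.2, 6.6]
finger_gap: 0.187
grip_force: 30.0
```

Run:
```python
from h import *
P=[];F=[]
for i in range(6):
    snap('side','d4'); s=bot.get_state(); P.append(s['tcp_pos']);F.append(s['contact_force'])
P=np.array(P).mean(0); print(P.round(4),np.mean(F,0).round(1))
R=np.array(s['eef_rot']); print('x yaw',np.degrees(np.arctan2(R[1,0],R[0,0])))
d=P[:2]-[.552,-.0187]; print(np.hypot(*d),np.degrees(np.arctan2(d[1],d[0])))
```

```text
[0.6159 0.0561 0.0572] [-1.  -1.   6.3]
x yaw 49.720203860604464
0.09831752389883588 49.48999635474599
```

Request:
arm_command:
  commands:
    - [[-0.06, -3.4, 0, 0, 0, -0.035, 1], [-0.24, -6.84, 0, 0, 0, -0.0698, 1], [-0.24, -6.84, 0, 0, 0, -0.0698, 1], [-0.24, -6.84, 0, 0, 0, -0.0698, 1], [-0.24, -6.84, 0, 0, 0, -0.0698, 1], [-0.24, -6.84, 0, 0, 0, -0.0698, 1], [-0.24, -6.84, 0, 0, 0, -0.0698, 1], [-0.06, -3.4, 0, 0, 0, -0.035, 1], [0, 0, 0, 0, 0, 0, 1]]

```text
time_s: 12.78
tcp_pos: [0.5736, 0.0774, 0.0572]
eef_rot: [[0.212, 0.977, 0.002], [0.977, -0.212, 0.001], [0.001, 0.002, -1.0]]
contact_force: [-0.2, -1.0, 6.5]
finger_gap: 0.181
grip_force: 30.0
```

Run:
```python
from h import *
P=[];F=[]
for i in range(6):
    snap('side','d5'); s=bot.get_state(); P.append(s['tcp_pos']);F.append(s['contact_force'])
snap('scene','s5')
P=np.array(P).mean(0); print(P.round(4),np.mean(F,0).round(1))
d=P[:2]-[.552,-.0187]; print(np.hypot(*d),np.degrees(np.arctan2(d[1],d[0])))
r=lambda g,x,y,w,h,s:cv2.resize(cv2.imread(f'pics/{g}.png')[y:y+h,x:x+w],None,fx=s,fy=s,interpolation=cv2.INTER_CUBIC)
cv2.imwrite('pics/c5.png',np.vstack([r('d5',235,160,160,90,5)]+[np.hstack([r('s5',280,170,100,37*1,5),np.zeros((185,300,3),np.uint8)])][:0]))
```

```text
[0.5738 0.0775 0.0572] [-0.6  0.   6.5]
0.09858439666125658 77.24929508191124
```

View pics/c5.png

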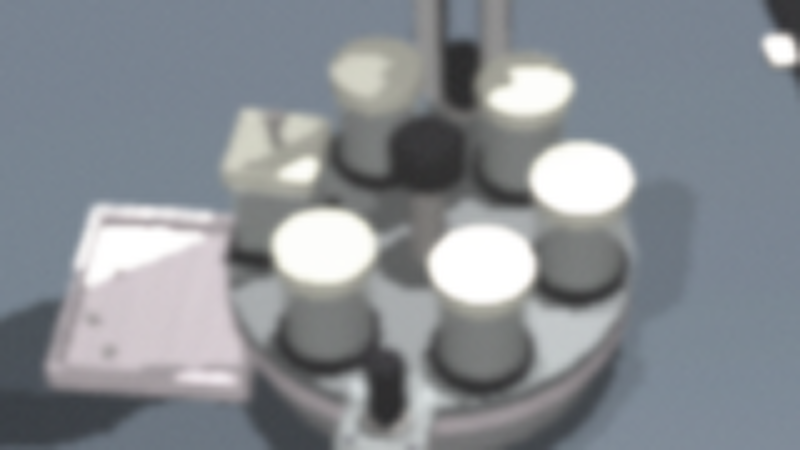

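Run:
```python
from h import *
D=lambda x,y:('d5',235+(x+.5)/5-.5,160+(y+.5)/5-.5)
L=[(375,74),(525,86),(582,178),(481,265),(325,247)]
ks=[300,240,180,120,60]
X=np.array([atz(*D(*p),.106)[:2] for p in L]); 
from scipy.optimize import least_squares
f=lambda q:(X-np.c_[q[0]+.066*np.cos(np.radians(q[2]+ks)),q[1]+.066*np.sin(np.radians(q[2]+ks))]).ravel()
r=least_squares(f,[.552,-.0187,167],x_scale=[.001,.001,1]); print('axis,sq angle',r.x.round(4),np.abs(r.fun).max())
c=r.x[:2]
ang=lambda a,b:np.degrees(np.arctan2(*(b-a)[1::-1]))
g=lambda p:atz(*D(*p),.013)[:2]
a,b,n,m=map(g,[(93,206),(49,363),(248,374),(225,214)])
print('edge normal',ang(b,a)+90,'near side',ang(n,b),'far side',ang(m,a),'mid dir',ang(c,(a+b)/2),a,b,n,m,np.linalg.norm(a-b))
sq=np.array([atz(*D(*p),.106)[:2] for p in [(235,110),(328,118)]]); print('sq top edge dir',ang(sq[1],sq[0]),np.linalg.norm(sq[1]-sq[0]))
```

```text
axis,sq angle [ 5.512000e-01 -2.130000e-02  1.668542e+02] 0.0030295581591622753
edge normal 171.3726688205167 near side 171.75792964777818 far side 170.82090954068917 mid dir 168.78845476758718 [0.39510361 0.06112128] [ 0.3799481  -0.03876756] [ 0.4686778  -0.05162022] [0.45816804 0.05093069] 0.10103202633859075
sq top edge dir 168.31698552017673 0.041277663729525106
```

Request:
arm_command:
  commands:
    - [[-0.05, -2.4, 0, 0, 0, -0.0243, 1], [-0.1, -2.4, 0, 0, 0, -0.0243, 1], [-0.1, -2.4, 0, 0, 0, -0.0244, 1], [0, 0, 0, 0, 0, 0, 1], [0, 0, 0, 0, 0, 0, 1], [0, 0, 0, 0, 0, 0, 1]]

```text
time_s: 13.88
tcp_pos: [0.5668, 0.0788, 0.0572]
eef_rot: [[0.14, 0.99, 0.003], [0.99, -0.14, 0.001], [0.001, 0.002, -1.0]]
contact_force: [-0.9, -0.1, 6.2]
finger_gap: 0.187
grip_force: 30.0
```

Run:
```python
from h import *
P=[];F=[]
for i in range(6):
    snap('side','d6'); s=bot.get_state(); P.append(s['tcp_pos']);F.append(s['contact_force'])
snap('scene','s6')
P=np.array(P).mean(0); print(s['time_s'],P.round(4),np.mean(F,0).round(1),np.round(s['joint_positions'],2))
d=P[:2]-[.552,-.0187]; print(np.hypot(*d),np.degrees(np.arctan2(d[1],d[0])))
def draw(g,x0,y0,w,h,s):
    im=cv2.resize(cv2.imread(f'pics/{g}.png')[y0:y0+h,x0:x0+w],None,fx=s,fy=s,interpolation=cv2.INTER_CUBIC)
    c=np.array([.552,-.0187]); 
    def poly(pts,th,col):
        t=np.radians(th); R=np.array([[np.cos(t),-np.sin(t)],[np.sin(t),np.cos(t)]])
        q=[(proj(g,[*(c+R@np.array(p[:2])),p[2]])-[x0,y0]+.5)*s-.5 for p in pts]
        cv2.polylines(im,[np.int32(np.round(q))],True,col,1)
    a=171.4
    poly([(.046,-.02,.106),(.086,-.02,.106),(.086,.02,.106),(.046,.02,.106)],a,(0,0,255))
    for k in range(1,6):
        b=np.radians(60*k); poly([(.066*np.cos(b)+.021*np.cos(u),.066*np.sin(b)+.021*np.sin(u),.106) for u in np.linspace(0,6.28,40)],a,(0,0,255))
    poly([(.091,-.052,.013),(.166,-.052,.013),(.166,.052,.013),(.091,.052,.013)],a,(0,160,0))
    b=np.radians(90); poly([(.018,.09,.05),(.018,.118,.05),(-.018,.118,.05),(-.018,.09,.05)],a,(255,0,0))
    return im
cv2.imwrite('pics/c6.png',np.hstack([draw('d6',240,160,130,100,6)]))
cv2.imwrite('pics/c6s.png',draw('s6',285,170,100,75,8))
```

```text
14.175 [0.5668 0.0788 0.0572] [-0.4  0.1  6.5] [-0.04  0.73 -0.23  1.86  0.28  0.58 -0.59]
0.09863116659698394 81.3668945875054
```

View pics/c6.png

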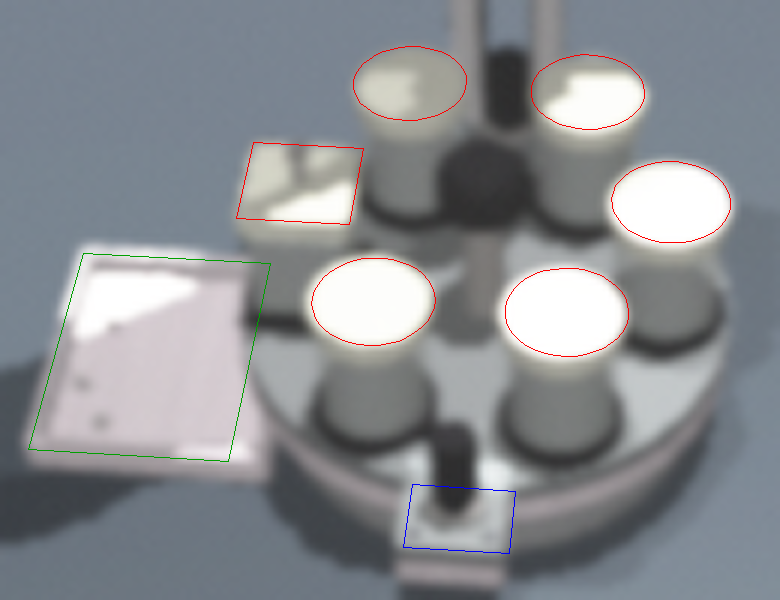

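View pics/c6s.png

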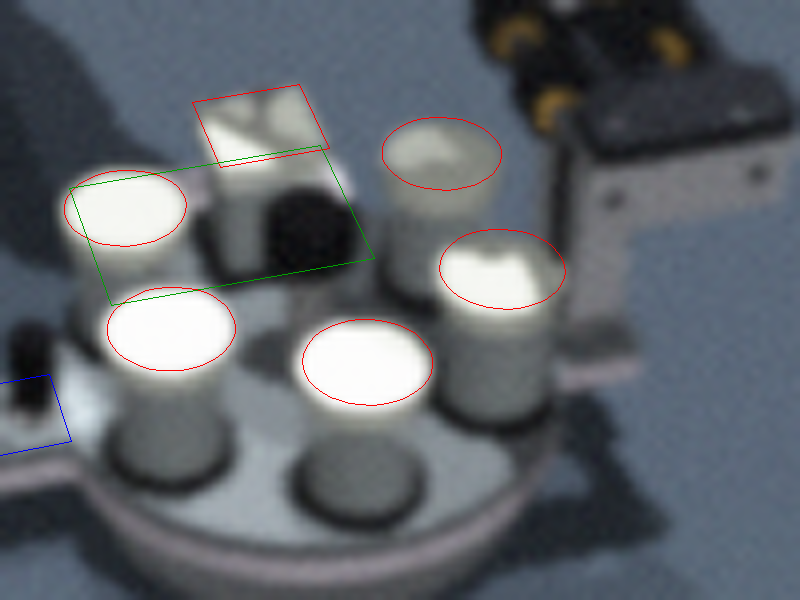

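Run:
```python
from h import *
for z in (.083,.086,.089,.098):
    p=proj('d6',[.552+.098*np.cos(np.radians(81.4)),-.0187+.098*np.sin(np.radians(81.4)),z]); q=proj('d6',[.552-.098*np.cos(np.radians(81.4)),-.0187-.098*np.sin(np.radians(81.4)),z]); print(z,((p-[240,160]+.5)*6-.5).round(),((q-[240,160]+.5)*6-.5).round())
```

```text
0.083 [508.  63.] [459. 441.]
0.086 [508.  57.] [459. 435.]
0.089 [508.  51.] [459. 428.]
0.098 [508.  33.] [458. 410.]
```

The loose pin's top sits at about (508,58) in the side crop, which is 86 mm high, the same as the fixed pin, so it is home. The jar lids match the front-aligned overlay in both views.

```bash
python3 -c "
from bench import bot
print(bot.hand_in())"
```

```text
the job is handed in; nothing more can be done
None
```

The lock pin is fully home in the empty ear and the square jar stands at the front over the catch tray; I handed the job in after about 14 s, with the gripper still holding the carousel by that pin's knob.

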